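# Key the stage insert into the microscope stand and clip it down

### The job

The round stage insert lies crooked in the well of the microscope stand, its three orange ears riding on top of the collar. Without lifting it out, turn it under light pressure until the ears drop into the notches and press it fully home, flush with the collar. Then swing the stage clip all the way over its rim to hold it, let go, and leave the bottle, the dish and the eyepiece where they are.

Things in the scene. Friction and masses are not known exactly. Their poses are not given: they have to be found in the camera images.
- stand: White microscope stand base, 220 (x) by 190 (y) mm, deck 45 mm high, fixed; origin at the centre of its underside, z up. Grey column socket (48 mm wide, top at 95 mm) at x=-78 mm. A dark steel collar, 100 mm across, 18 mm high (top at 63 mm), centred at x=+20 mm, y=0, surrounds the round well: 72 mm bore, floor level with the deck.
- well (a point): Point on the well's axis level with the collar top; axes as the stand's. Three notches, 16 mm wide, floors yellow, cut through the collar at 0, 120, 240 degrees from the stand's +x. Small sprung balls in the well wall usually stop the insert 1 to 5 mm proud, perhaps tilted, once its ears are in the notches; 5 to 15 N down at its middle pushes it past them, home, where it stays.
- insert: Loose rigid disc, black with white top, 70 mm across, 18 mm thick, 120 g; origin at the centre of its underside, z up. Three orange ears, 12 mm wide, out to 46 mm from its axis at 0, 120, 240 degrees from its +x; undersides 10 mm above the origin, tops level with the disc's. At the start they ride on the collar (origin 53 mm above the bench). Home: origin at 45 mm, side play 1 mm.
- insert_top (a point): Centre of the insert's flat white top, which may be pressed; 8 mm above the collar top at the start, flush with it when home. Any ear fits any notch: the insert drops at the nearest multiple of 120 degrees from the stand's yaw, 25 to 60 degrees away at the start, either way round.
- stud (a point): Centre of the top of the orange round stud on the insert's ear at its +x: 39 mm from the axis, 9 mm thick, 18 mm high above the ear. The other two ears carry the same. Pushing a stud sideways turns the insert in the well; when the ears have dropped, the notch sides stop it.
- clip (a joint): Swing of the steel stage clip in rad about an upright axis: 0 to 0.35 (open) at the start, 1.57 closed, at its stop, pointing at the well's axis; grows counter-clockwise seen from above. Light friction (about 1 N at its pin): it stays where it is left.
- clip_pivot (a point): Clip's pivot on the stand, 76 mm from the well's axis at 60 degrees from the stand's +x, at the arm's underside, 1.5 mm above the collar top. The arm is 48 mm long from here, 12 mm wide, 4 mm thick; it passes over the insert only when that is fully home. x axis along the arm.
- clip_pin (a point): Centre of the top of the clip's upright blue pin, 9 mm thick, 20 mm high above the arm, 30 mm from the pivot; push it sideways to swing the clip. x axis along the arm, away from the pivot.
- bottle: Amber glass bottle, 44 mm across, 85 mm high; origin at the centre of its underside. Bystander.
- dish: Low glass dish, 84 mm across, 16 mm high; origin at the centre of its underside. Bystander.
- eyepiece: Black microscope eyepiece standing on its narrow end, 34 mm across, 50 mm high; origin at the centre of its underside. Bystander.
There are look-alikes about, which are no part of the job. Of the things that look like the insert, the smallest one is meant.

How it is judged:
On the way:
1. The insert has dropped into its notches and is pressed home, the clip still off it (z of insert in the frame of stand below 0.0465 m and horizontal distance between insert and well below 0.004 m and angle between insert's own z axis and vertical below 0.04 rad and value of joint clip below 0.8 rad), for 0.2 s.
At the end, for the whole second after the job is handed in: The insert sits level in the well with its ears in the notches, within 1.5 mm of fully home and within 4 mm of the well's axis, at rest; the clip is swung at least 1.35 rad, over the insert's rim; bottle, dish and eyepiece are within 20 mm of where they stood (z of insert in the frame of stand below 0.0465 m and horizontal distance between insert and well below 0.004 m and angle between insert's own z axis and vertical below 0.04 rad and value of joint clip above 1.35 rad and linear speed of insert below 0.01 m/s and distance of each of bottle, dish, eyepiece from where it was at the start of the episode below 0.02 m); the robot touches nothing.
It fails at once if The insert is lifted out of the well (z of insert in the frame of stand above 0.065 m).
It fails at once if The fingers press on the insert with more than 40 N (contact force between the fingers and insert above 40 N).
It fails at once if A bystander is knocked over (angle between any of bottle, eyepiece, dish's own z axis and vertical above 0.5 rad).
It also fails if it takes over 58 s, if anything falls off the work surface, if the arm or the gripper's body presses on something with over 40 N, if the wrist force passes 120 N, or if a joint passes its speed limit or range.

### The arm

A 6-joint arm with a two-finger parallel gripper is mounted at the origin on the work surface. World frame = base frame: x ahead of the robot, y to its left, z up, the work surface at z = 0. Lengths are in m, angles in rad, forces in N, time in s.
With the tool pointing down it reaches from about 0.35 to 0.775 m from the base axis. Payload 7.3 kg.
Tool frame: the origin (TCP) lies at the very end of the fingers, on their centre line; the grasp point (between the pads) lies 19 mm behind it; z points along the fingers, y is the line along which they close (so a half turn about z gives the same grasp; the last joint's range is limited). The gripper opens to 92 mm and grips with 3 to 60 N. Pads are 19 mm wide; open, the fingers measure 130 mm over their backs; the gripper's body (75 mm by 190 mm) begins 47 mm behind the grasp point.
Start: joints at [1.086, 0.342, 1.524, -0, 1.275, -0.146], TCP at [0.174, 0.495, 0.227] pointing down, gripper open.
Joint ranges: [-2.53, 2.53], [-0.77, 2.02], [0.04, 2.7], [-1, 4.14], [0.28, 2.66], [-3.11, 3.11]. Speed limits (rad/s): [2.57, 2.57, 3.14, 3.14, 3.14, 3.14].

### API

Orientations are given as [roll, pitch, yaw] about the fixed x, y, z axes, in that order (R = Rz(yaw) Ry(pitch) Rx(roll)).
In Python, from cell import robot gives the robot as it stands. The module is installed in compiled form; this text tells all that it offers.
- The arm moves only by the tool arm_command, never from a script. Its argument "moves" is a list of rows, each a list of 3 entries, a list of its own where there are three numbers: the shift along the tool's x, y, z in m, then the turn, a rotation vector about the tool's x, y, z in rad, then the finger opening in m, from 0 to 0.0918. In form: [[[dx, dy, dz], [ax, ay, az], claw], ...]. A call has exactly 5 rows; each row is the pose to reach, as a shift and turn from the pose commanded when the call began, along the tool's axes at that moment; what a row does not reach only later rows make up. A row lasts 1/10 s, in which the tool goes at most 50 mm and 8.59 degrees, less where a joint would pass 70% of its speed; a pose out of reach is approached as far as the arm can. A call with a gripper value outside its range is refused whole. The fingers move at their own pace and stop on an object; "squeeze" is the grip in N (left out, the last holds). Time passes only in rows, so rows that repeat a pose let the fingers close, or fill a call up. It gives the time, the measured TCP pose, the force, the opening and the grip force at its end, in the units of the state.
- robot.observe(): the state, without advancing time (a new reading comes with each control period).
- robot.read_camera(name): name is "side" or "top" or "wrist"; returns the picture (400x640x3 uint8, red, green, blue); there is no depth.
- robot.camera_model(name): a dict with "fx", "fy", "cx", "cy" (pixels), "k1" (the pictures are not rectified: a ray, as slopes to the right and down, at radius r is drawn at 1 + k1 r^2 times it, then the intrinsics apply), "R" (3x3) and "t" (3): a world point X has camera coordinates R X + t. Camera axes: x right, y down, z forward; pixel columns grow to the right and rows downward; lengths in m; the calibration is good to about 2 mm. A picture is of the moment at which its call begins: read the wrist's pose just before it. camera_model takes no time and is no camera call; for the wrist camera it gives the pose at the moment of the call.
- robot.hand_in(): hands the job in; it is judged then, once.
The state is a dict: "time": time; "qpos": joint angles; "qvel": joint speeds; "joint_efforts": joint torques, N m; "tool_pos": TCP position; "tool_rot": TCP orientation; "contact_force": force on the tool from outside, world axes, zero at the start; "torque": the same for the moment, N m; "opening": finger opening in m; "grip_force": force on a finger pad.
Only numpy, scipy, OpenCV 4.12 (cv2) and the standard library are available. Lean on these libraries where they do the work, as an engineer would, in place of code of your own. Each camera call takes 0.05 s, during which the arm holds its last target. There are 200 camera calls.

## Working session

There is one attempt and no reset: what is moved stays moved. The work goes in short steps, Python scripts to look and compute and a tool call to move; the robot and the scene stay as the last step left them, time stands still between calls to the robot, and variables do not carry over. Pictures are saved under pics/ and viewed, at most 10 in all, crops included, and the job is handed in when it is done.

Besides the shell and the picture viewer there is one more tool, called after "Request:" as name([rows], argument=value, ...), one row to a line, values as JSON. arm_command: Moves the arm, as the interface text tells. Its arguments: {"type":"object","properties":{"moves":{"type":"array"},"squeeze":{"type":"number"}},"required":["moves"]}

```bash
mkdir -p pics; cat > h.py <<'E'
import numpy as np, cv2
from cell import robot
def ray(m,u,v):
    x=(u-m["cx"])/m["fx"]; y=(v-m["cy"])/m["fy"]; rd=np.hypot(x,y); r=rd
    for _ in range(20): r=rd/(1+m["k1"]*r*r)
    s=r/rd if rd>0 else 1
    R=np.array(m["R"]);t=np.array(m["t"])
    return -R.T@t, R.T@np.array([x*s,y*s,1])
def plane(m,u,v,z):
    o,d=ray(m,u,v); return o+d*(z-o[2])/d[2]
def proj(m,X):
    c=np.array(m["R"])@np.array(X)+np.array(m["t"]); x,y=c[:2]/c[2]; k=1+m["k1"]*(x*x+y*y)
    return m["fx"]*x*k+m["cx"], m["fy"]*y*k+m["cy"]
def snap(n,f):
    m=robot.camera_model(n); im=robot.read_camera(n); cv2.imwrite(f"pics/{f}.png",im[:,:,::-1]); return m,im
E
python3 - <<'E'
from h import *
s=robot.observe(); print(s)
for n in("top","side"): m,_=snap(n,n+"0"); print(m)
E
```

```text
{'time': 0.0, 'qpos': array([ 1.08601248e+00,  3.42734995e-01,  1.52501225e+00, -1.89935594e-05,
        1.27538331e+00, -1.45981612e-01]), 'qvel': array([-0.00027522,  0.00035992,  0.00123248,  0.00131999, -0.00053702,
       -0.00059182]), 'joint_efforts': array([-3.04554296e-04, -4.31236446e+01, -2.44223696e+01,  7.18862540e-02,
        5.56028215e-02, -1.12452753e-04]), 'tool_pos': array([0.17427415, 0.49480533, 0.22604025]), 'tool_rot': array([-3.14006847e+00, -2.05739972e-04,  2.80279580e+00]), 'contact_force': array([ 0.4320241 ,  0.51736415, -0.0606693 ]), 'torque': array([-0.02296419, -0.00353323, -0.00231554]), 'grip_force': 0.0, 'opening': 0.09183392581559044}
{'fx': 421.692750092353, 'fy': 421.692750092353, 'cx': 312.88214640073534, 'cy': 198.31049785683112, 'k1': 0.025549066041441065, 'R': array([[ 0.0158853 , -0.99960392,  0.02323079],
       [-0.98568764, -0.01955554, -0.16744387],
       [ 0.16783184, -0.0202384 , -0.98560787]]), 't': array([0.02371573, 0.51982599, 0.89058049])}
{'fx': 441.3143739420802, 'fy': 441.3143739420802, 'cx': 316.4743107350547, 'cy': 194.6770815699205, 'k1': -0.037946296730880326, 'R': array([[ 0.93348969, -0.35859455,  0.00263581],
       [-0.23871786, -0.62687926, -0.74164424],
       [ 0.26760192,  0.69168804, -0.67078825]]), 't': array([-0.46198592,  0.19991127,  0.78207327])}
```

View pics/top0.png

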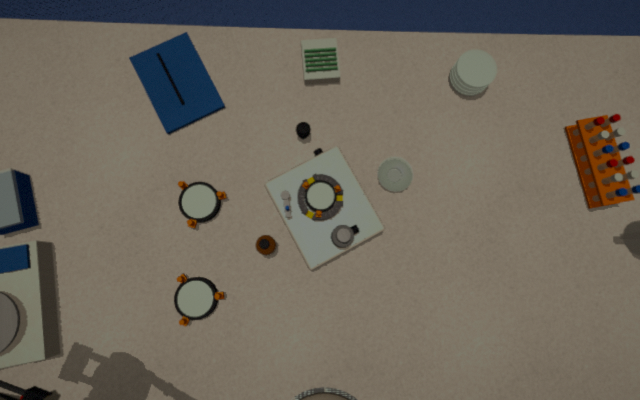

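View pics/side0.png

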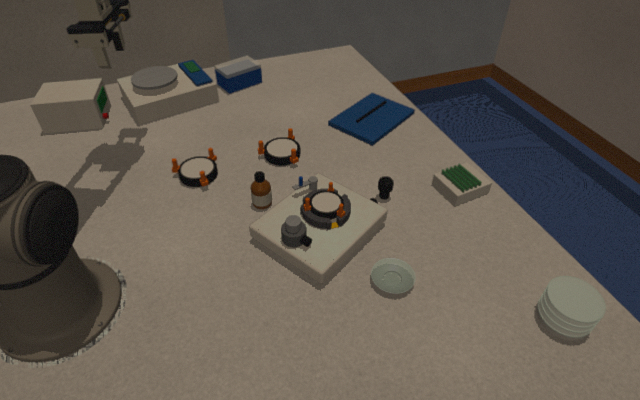

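The top picture shows three insert-like discs: (200,202) and (196,298), both larger and loose on the bench, and the smallest at (320,196), inside the collar on the stand. I choose the last. The column socket is at (343,236), the clip at (287,205), the bottle at (265,245), the eyepiece at (303,130) and the dish at (394,176). Next is a close crop plus colour measurements.

```bash
python3 - <<'E'
from h import *
im=cv2.imread("pics/top0.png"); m=robot.camera_model("top")
cv2.imwrite("pics/crop0.png",cv2.resize(im[140:275,250:400],None,fx=4,fy=4,interpolation=cv2.INTER_CUBIC))
hsv=cv2.cvtColor(im,cv2.COLOR_BGR2HSV)
def blobs(lo,hi,z,name,amin=4):
    k=cv2.inRange(hsv,lo,hi); k2=np.zeros_like(k); k2[140:275,255:400]=k[140:275,255:400]
    n,_,st,c=cv2.connectedComponentsWithStats(k2)
    for i in range(1,n):
        if st[i,4]>=amin: print(name,c[i].round(1),st[i,4],plane(m,*c[i],z).round(4))
blobs((3,150,100),(17,255,255),.08,"orange")
blobs((22,150,100),(35,255,255),.045,"yellow")
blobs((100,80,40),(130,255,255),.087,"blue")
# white stand outline
k=cv2.inRange(hsv,(0,0,120),(179,60,255))
for p in[(266,186),(337,148),(382,230),(313,270)]: print("corner",plane(m,*p,.045).round(4))
print("well",plane(m,320.5,196,.071),"bottle",plane(m,265,245,.06),"eyep",plane(m,303,130,.04),"dish",plane(m,394,176,.01))
E
```

```text
orange [305.  183.9] 21 [0.5441 0.0512 0.08  ]
orange [337.3 186.9] 14 [ 0.539  -0.0181  0.08  ]
orange [318.2 213.3] 23 [0.4811 0.022  0.08  ]
yellow [310.2 179.9] 29 [0.5606 0.0397 0.045 ]
yellow [339.3 197.9] 28 [ 0.5211 -0.0255  0.045 ]
yellow [309.6 214.1] 37 [0.4837 0.0396 0.045 ]
blue [286.8 207.5] 13 [0.4914 0.0882 0.087 ]
corner [0.5447 0.1374 0.045 ]
corner [ 0.6355 -0.0196  0.045 ]
corner [ 0.4517 -0.1195  0.045 ]
corner [0.3629 0.0303 0.045 ]
well [0.52001541 0.01723824 0.071     ] bottle [0.41370563 0.13365411 0.06      ] eyep [0.6777013  0.05800231 0.04      ] dish [ 0.58138577 -0.15548005  0.01      ]
```

View pics/crop0.png

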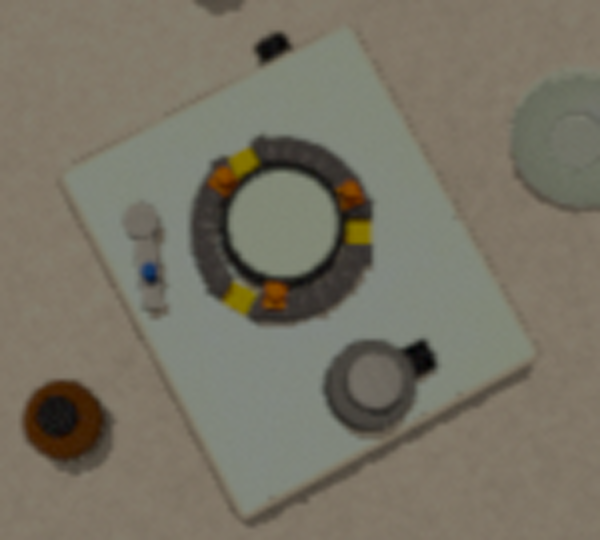

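The crop confirms the choice: the disc in the collar has ears (orange) about 26° counter-clockwise of the yellow notches. The stand yaw is about 29.6° and the well is at about (0.522, 0.018). The insert needs about 26° clockwise. I'll straddle the stud at (0.539, -0.018) with the fingers, moving over it first.

Request:
arm_command([
  [[-0.04, -0.028, 0], [0, 0, 0.14], 0.022],
  [[-0.08, -0.056, 0], [0, 0, 0.28], 0.022],
  [[-0.12, -0.084, 0], [0, 0, 0.42], 0.022],
  [[-0.16, -0.112, 0], [0, 0, 0.56], 0.022],
  [[-0.2, -0.14, 0], [0, 0, 0.7], 0.022],
])

```text
time: 0.6
tool_pos: [0.3171, 0.2949, 0.2266]
tool_rot: [-3.141, -0.0, 2.098]
contact_force: [0.4, 0.5, 0.1]
opening: 0.0565
grip_force: 0.0
```

```bash
cat >> h.py <<'E'
def plan(x,y,z,yawdeg=None):
    s=robot.observe(); p=s["tool_pos"]; psi=s["tool_rot"][2]; d=np.array([x,y,z])-p; c,sn=np.cos(psi),np.sin(psi)
    a=0 if yawdeg is None else (psi-np.radians(yawdeg)+np.pi)%(2*np.pi)-np.pi
    print("t",round(s["time"],2),"pos",p.round(4),"rot",s["tool_rot"].round(3),"F",s["contact_force"].round(1),"op",round(s["opening"],4))
    print("shift",round(c*d[0]+sn*d[1],4),round(sn*d[0]-c*d[1],4),round(-d[2],4),"turn",round(a,4))
E
python3 -c "
from h import *
plan(.539,-.018,.2,115.7)"
```

```text
t 0.6 pos [0.3171 0.2949 0.2266] rot [-3.141 -0.     2.098] F [0.4 0.5 0.1] op 0.0565
shift -0.3821 0.0345 0.0266 turn 0.0782
```

Request:
arm_command([
  [[-0.048, 0.004, 0.003], [0, 0, 0.02], 0.022],
  [[-0.096, 0.009, 0.006], [0, 0, 0.04], 0.022],
  [[-0.144, 0.013, 0.01], [0, 0, 0.06], 0.022],
  [[-0.192, 0.017, 0.013], [0, 0, 0.078], 0.022],
  [[-0.24, 0.022, 0.017], [0, 0, 0.078], 0.022],
])

```text
time: 1.1
tool_pos: [0.4579, 0.0991, 0.2095]
tool_rot: [-3.142, -0.0, 2.024]
contact_force: [1.0, 0.2, 0.5]
opening: 0.0225
grip_force: 0.0
```

Request:
arm_command([
  [[-0.045, 0.004, 0.003], [0, 0, 0], 0.022],
  [[-0.09, 0.009, 0.006], [0, 0, 0], 0.022],
  [[-0.13, 0.011, 0.01], [0, 0, 0], 0.022],
  [[-0.142, 0.012, 0.01], [0, 0, 0], 0.022],
  [[-0.142, 0.012, 0.01], [0, 0, 0], 0.022],
])

```text
time: 1.6
tool_pos: [0.5305, -0.0226, 0.199]
tool_rot: [-3.141, -0.001, 2.022]
contact_force: [0.5, 0.1, -0.0]
opening: 0.022
grip_force: 0.0
```

```bash
python3 - <<'E'
from h import *
m,im=snap("wrist","w1")
plan(.539,-.018,.12,115.7)
hsv=cv2.cvtColor(im,cv2.COLOR_RGB2HSV)
for n,lo,hi,z in(("orange",(3,150,70),(17,255,255),.085),("yellow",(22,150,70),(35,255,255),.045),("blue",(100,120,40),(130,255,255),.0885)):
    c,_,st,ce=cv2.connectedComponentsWithStats(cv2.inRange(hsv,lo,hi))
    for i in range(1,c):
        if st[i,4]>40: print(n,ce[i].round(1),st[i].tolist(),plane(m,*ce[i],z).round(4))
E
```

```text
t 1.65 pos [ 0.5299 -0.0213  0.1992] rot [-3.141e+00 -1.000e-03  2.024e+00] F [-0.3  0.5  0.4] op 0.0219
shift -0.001 0.0096 0.0792 turn 0.0042
orange [283.3   4.8] [264, 0, 40, 13, 371] [0.4299 0.1125 0.085 ]
orange [295.2 134.6] [286, 126, 19, 18, 207] [0.4827 0.0217 0.085 ]
orange [366.8 136.1] [359, 128, 17, 18, 201] [0.5409 0.0485 0.085 ]
orange [329.1 196.2] [323, 189, 13, 15, 176] [ 0.5349 -0.0158  0.085 ]
orange [273.3 268.3] [271, 243, 6, 49, 195] [ 0.5173 -0.1065  0.085 ]
orange [368.9 267.3] [366, 242, 6, 50, 198] [ 0.6029 -0.0637  0.085 ]
orange [419.7 304.5] [346, 301, 135, 7, 638] [ 0.6708 -0.0782  0.085 ]
orange [254.4 307. ] [209, 306, 89, 2, 93] [ 0.5171 -0.1557  0.085 ]
yellow [305.3 118.1] [297, 109, 18, 18, 176] [0.4822 0.0388 0.045 ]
yellow [371.5 151.6] [365, 144, 13, 16, 184] [0.5584 0.0384 0.045 ]
blue [620.5  28.9] [599, 0, 41, 57, 2161] [0.6939 0.2253 0.0885]
blue [336.8  68.4] [333, 63, 9, 12, 83] [0.4916 0.0868 0.0885]
```

View pics/w1.png

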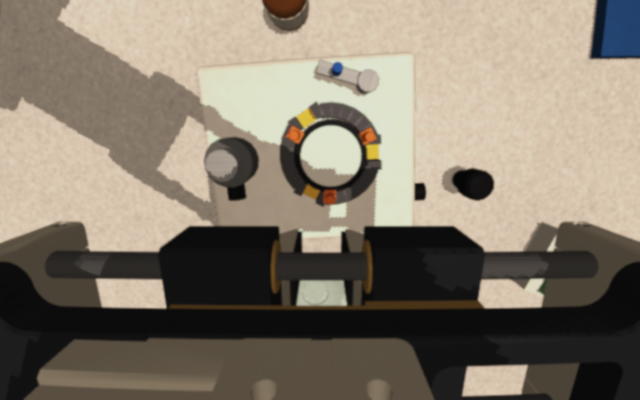

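The wrist view shows the stud to straddle at (329,196), the other studs at (295,135) and (367,136), and the clip pin at (337,68). This agrees with the top view to 2–3 mm, so I'm going down around the stud.

Request:
arm_command([
  [[0, 0.009, 0.03], [0, 0, 0], 0.022],
  [[0, 0.009, 0.06], [0, 0, 0], 0.022],
  [[0, 0.009, 0.09], [0, 0, 0], 0.022],
  [[0, 0.009, 0.11], [0, 0, 0], 0.022],
  [[0, 0.009, 0.121], [0, 0, 0], 0.022],
])

```text
time: 2.15
tool_pos: [0.5368, -0.0154, 0.0774]
tool_rot: [-3.139, -0.002, 2.027]
contact_force: [-0.2, 0.9, 0.2]
opening: 0.022
grip_force: 0.0
```

```bash
python3 - <<'E'
from h import *
for a in (-64.6,-72,-80,-88,-96): 
    r=np.radians(a); plan(.521+.039*np.cos(r),.018+.039*np.sin(r),.076,a+180)
E
```

```text
t 2.15 pos [ 0.5368 -0.0154  0.0774] rot [-3.139e+00 -2.000e-03  2.027e+00] F [-0.2  0.9  0.2] op 0.022
shift -0.0021 0.0 0.0014 turn 0.0127
t 2.15 pos [ 0.5368 -0.0154  0.0774] rot [-3.139e+00 -2.000e-03  2.027e+00] F [-0.2  0.9  0.2] op 0.022
shift -0.0017 -0.005 0.0014 turn 0.1419
t 2.15 pos [ 0.5368 -0.0154  0.0774] rot [-3.139e+00 -2.000e-03  2.027e+00] F [-0.2  0.9  0.2] op 0.022
shift -0.0005 -0.0103 0.0014 turn 0.2815
t 2.15 pos [ 0.5368 -0.0154  0.0774] rot [-3.139e+00 -2.000e-03  2.027e+00] F [-0.2  0.9  0.2] op 0.022
shift 0.0013 -0.0154 0.0014 turn 0.4211
t 2.15 pos [ 0.5368 -0.0154  0.0774] rot [-3.139e+00 -2.000e-03  2.027e+00] F [-0.2  0.9  0.2] op 0.022
shift 0.0039 -0.0202 0.0014 turn 0.5608
```

Request:
arm_command([
  [[-0.002, -0.001, 0.001], [0, 0, 0.03], 0.013],
  [[-0.002, -0.003, 0.001], [0, 0, 0.09], 0.013],
  [[-0.002, -0.005, 0.001], [0, 0, 0.14], 0.013],
  [[-0.001, -0.008, 0.001], [0, 0, 0.21], 0.013],
  [[-0.0005, -0.01, 0.001], [0, 0, 0.28], 0.013],
])

```text
time: 2.65
tool_pos: [0.5308, -0.022, 0.0795]
tool_rot: [3.138, 0.001, 1.741]
contact_force: [2.1, -0.3, -0.3]
opening: 0.0133
grip_force: 0.9
```

```bash
python3 - <<'E'
from h import *
for a in (-84,-88,-91,-94,-97): 
    r=np.radians(a); plan(.521+.039*np.cos(r),.018+.039*np.sin(r),.076,a+180)
E
```

```text
t 2.65 pos [ 0.5308 -0.022   0.0795] rot [3.138e+00 1.000e-03 1.741e+00] F [ 2.1 -0.3 -0.3] op 0.0133
shift 0.0022 -0.0054 0.0035 turn 0.0655
t 2.65 pos [ 0.5308 -0.022   0.0795] rot [3.138e+00 1.000e-03 1.741e+00] F [ 2.1 -0.3 -0.3] op 0.0133
shift 0.0024 -0.0081 0.0035 turn 0.1353
t 2.65 pos [ 0.5308 -0.022   0.0795] rot [3.138e+00 1.000e-03 1.741e+00] F [ 2.1 -0.3 -0.3] op 0.0133
shift 0.0028 -0.0102 0.0035 turn 0.1877
t 2.65 pos [ 0.5308 -0.022   0.0795] rot [3.138e+00 1.000e-03 1.741e+00] F [ 2.1 -0.3 -0.3] op 0.0133
shift 0.0032 -0.0122 0.0035 turn 0.2401
t 2.65 pos [ 0.5308 -0.022   0.0795] rot [3.138e+00 1.000e-03 1.741e+00] F [ 2.1 -0.3 -0.3] op 0.0133
shift 0.0037 -0.0141 0.0035 turn 0.2924
```

Request:
arm_command([
  [[0.002, -0.003, 0.002], [0, 0, 0.04], 0.013],
  [[0.002, -0.0055, 0.002], [0, 0, 0.08], 0.013],
  [[0.0025, -0.008, 0.002], [0, 0, 0.13], 0.013],
  [[0.003, -0.01, 0.002], [0, 0, 0.18], 0.013],
  [[0.003, -0.012, 0.002], [0, 0, 0.23], 0.013],
])

```text
time: 3.15
tool_pos: [0.519, -0.0214, 0.0778]
tool_rot: [3.137, 0.001, 1.512]
contact_force: [0.6, -0.4, -0.0]
opening: 0.0126
grip_force: 0.6
```

```bash
python3 - <<'E'
from h import *
for a in (-91,-94,-97): 
    r=np.radians(a); plan(.521+.039*np.cos(r),.018+.039*np.sin(r),.076,a+180)
m,im=snap("top","t2")
cv2.imwrite("pics/t2c.png",cv2.resize(im[150:250,260:380,::-1],None,fx=5,fy=5,interpolation=cv2.INTER_CUBIC))
m,im=snap("side","s2")
cv2.imwrite("pics/s2c.png",cv2.resize(im[150:270,240:400,::-1],None,fx=5,fy=5,interpolation=cv2.INTER_CUBIC))
E
```

```text
t 3.15 pos [ 0.519  -0.0214  0.0778] rot [3.137e+00 1.000e-03 1.512e+00] F [ 0.6 -0.4 -0. ] op 0.0126
shift 0.0005 0.0013 0.0018 turn -0.0414
t 3.15 pos [ 0.519  -0.0214  0.0778] rot [3.137e+00 1.000e-03 1.512e+00] F [ 0.6 -0.4 -0. ] op 0.0126
shift 0.0004 -0.0007 0.0018 turn 0.0109
t 3.15 pos [ 0.519  -0.0214  0.0778] rot [3.137e+00 1.000e-03 1.512e+00] F [ 0.6 -0.4 -0. ] op 0.0126
shift 0.0005 -0.0028 0.0018 turn 0.0633
```

View pics/s2c.png

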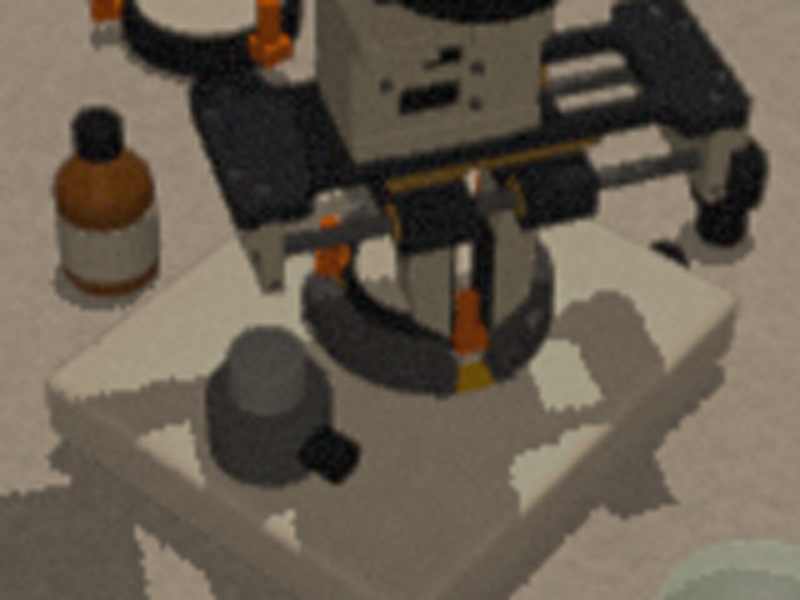

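The side crop shows the pushed stud at (468,318), right over its yellow notch at (473,375). I'll push slightly further to feel for the notch side.

Request:
arm_command([
  [[0, -0.001, 0], [0, 0, 0.01], 0.013],
  [[0, -0.0015, 0], [0, 0, 0.02], 0.013],
  [[0, -0.002, 0], [0, 0, 0.03], 0.013],
  [[0, -0.0025, 0], [0, 0, 0.04], 0.013],
  [[0, -0.0025, 0], [0, 0, 0.04], 0.013],
])

```text
time: 3.75
tool_pos: [0.5153, -0.0212, 0.0759]
tool_rot: [3.141, -0.0, 1.475]
contact_force: [2.3, 0.7, 1.3]
opening: 0.0129
grip_force: 1.1
```

```bash
python3 - <<'E'
from h import *
for a in (-91,-94,-97): 
    r=np.radians(a); plan(.521+.039*np.cos(r),.018+.039*np.sin(r),.076,a+180)
E
```

```text
t 3.75 pos [ 0.5153 -0.0212  0.0759] rot [ 3.141 -0.     1.475] F [2.3 0.7 1.3] op 0.0129
shift 0.0007 0.005 -0.0001 turn -0.0788
t 3.75 pos [ 0.5153 -0.0212  0.0759] rot [ 3.141 -0.     1.475] F [2.3 0.7 1.3] op 0.0129
shift 0.0006 0.003 -0.0001 turn -0.0265
t 3.75 pos [ 0.5153 -0.0212  0.0759] rot [ 3.141 -0.     1.475] F [2.3 0.7 1.3] op 0.0129
shift 0.0006 0.0009 -0.0001 turn 0.0259
```

Request:
arm_command([
  [[0, 0.002, 0], [0, 0, 0], 0.013],
  [[0, 0.002, -0.02], [0, 0, 0], 0.013],
  [[0, 0.002, -0.05], [0, 0, 0], 0],
  [[0, 0.002, -0.09], [0, 0, 0], 0],
  [[0, 0.002, -0.12], [0, 0, 0], 0],
])

```text
time: 4.25
tool_pos: [0.5166, -0.0215, 0.1974]
tool_rot: [-3.141, 0.0, 1.475]
contact_force: [0.5, -0.6, 0.6]
opening: 0.0004
grip_force: 0.0
```

```bash
python3 - <<'E'
from h import *
m,im=snap("wrist","w3")
cv2.imwrite("pics/w3c.png",cv2.resize(im[40:240,220:440,::-1],None,fx=3,fy=3,interpolation=cv2.INTER_CUBIC))
plan(.521,.018,.12,90)
hsv=cv2.cvtColor(im,cv2.COLOR_RGB2HSV); hsv[235:]=0
for n,lo,hi,z in(("orange",(3,150,70),(17,255,255),.078),("yellow",(22,150,70),(35,255,255),.045),("blue",(100,120,40),(130,255,255),.0885)):
    c,_,st,ce=cv2.connectedComponentsWithStats(cv2.inRange(hsv,lo,hi))
    for i in range(1,c):
        if st[i,4]>20: print(n,ce[i].round(1),st[i].tolist(),plane(m,*ce[i],z).round(4))
E
```

```text
t 4.3 pos [ 0.5189 -0.0218  0.2021] rot [3.134e+00 1.000e-03 1.475e+00] F [ 1.7 -0.3  4. ] op 0.0005
shift 0.0399 -0.0017 0.0821 turn -0.0958
orange [203.7  44.8] [178, 20, 44, 45, 996] [0.4283 0.1242 0.078 ]
orange [355.8 134.4] [347, 126, 19, 17, 189] [0.5532 0.0357 0.078 ]
orange [285.3 137.6] [277, 129, 18, 18, 204] [0.4889 0.039  0.078 ]
orange [323.3 196.1] [317, 190, 14, 14, 178] [ 0.5182 -0.0189  0.078 ]
yellow [356.1 126.2] [348, 122, 18, 12, 52] [0.5578 0.0429 0.045 ]
blue [280.5  80. ] [276, 75, 10, 11, 82] [0.492  0.087  0.0885]
```

View pics/w3c.png

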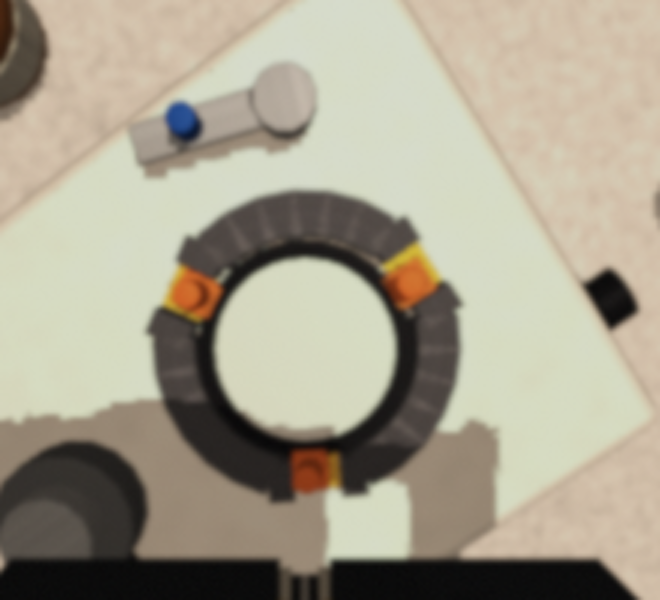

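All three ears are now in their notches with yellow showing beside them (crop: (190,292), (412,283), (312,472)). Next I press at the middle with closed fingers.

Request:
arm_command([
  [[0.02, -0.001, 0.03], [0, 0, 0], 0],
  [[0.04, -0.001, 0.06], [0, 0, 0], 0],
  [[0.04, -0.001, 0.09], [0, 0, 0], 0],
  [[0.04, -0.001, 0.115], [0, 0, 0], 0],
  [[0.04, -0.001, 0.122], [0, 0, 0], 0],
])

```text
time: 4.8
tool_pos: [0.5174, 0.0188, 0.0708]
tool_rot: [-3.135, -0.0, 1.475]
contact_force: [-0.4, 0.3, 0.2]
opening: 0.0005
grip_force: 0.0
```

Request:
arm_command([
  [[0, 0, 0.001], [0, 0, 0], 0],
  [[0, 0, 0.003], [0, 0, 0], 0],
  [[0, 0, 0.005], [0, 0, 0], 0],
  [[0, 0, 0.007], [0, 0, 0], 0],
  [[0, 0, 0.007], [0, 0, 0], 0],
])

```text
time: 5.3
tool_pos: [0.5198, 0.0184, 0.0671]
tool_rot: [3.141, -0.0, 1.475]
contact_force: [-0.0, 0.7, -0.1]
opening: 0.0005
grip_force: 0.0
```

Request:
arm_command([
  [[0, 0, 0.001], [0, 0, 0], 0],
  [[0, 0, 0.002], [0, 0, 0], 0],
  [[0, 0, 0.002], [0, 0, 0], 0],
  [[0, 0, 0.003], [0, 0, 0], 0],
  [[0, 0, 0.003], [0, 0, 0], 0],
])

```text
time: 5.8
tool_pos: [0.5195, 0.0186, 0.0635]
tool_rot: [-3.141, -0.0, 1.475]
contact_force: [0.1, -0.2, 0.3]
opening: 0.0008
grip_force: 0.0
```

Request:
arm_command([
  [[0, 0, 0.0005], [0, 0, 0], 0],
  [[0, 0, 0.001], [0, 0, 0], 0],
  [[0, 0, 0.001], [0, 0, 0], 0],
  [[0, 0, 0.0015], [0, 0, 0], 0],
  [[0, 0, 0.0015], [0, 0, 0], 0],
])

```text
time: 6.3
tool_pos: [0.5196, 0.0186, 0.0632]
tool_rot: [3.141, -0.0, 1.475]
contact_force: [-2.8, 0.1, 11.8]
opening: 0.0004
grip_force: 5.4
```

Request:
arm_command([
  [[0, 0, 0.0003], [0, 0, 0], 0],
  [[0, 0, 0.0005], [0, 0, 0], 0],
  [[0, 0, 0.0005], [0, 0, 0], 0],
  [[0, 0, 0.0007], [0, 0, 0], 0],
  [[0, 0, 0.0007], [0, 0, 0], 0],
])

```text
time: 6.8
tool_pos: [0.5196, 0.0186, 0.0632]
tool_rot: [3.141, -0.0, 1.475]
contact_force: [-4.9, -0.0, 16.5]
opening: 0.0006
grip_force: 8.4
```

The tool stops rigidly at z = 0.0632, the collar height, under 16 N, so the insert looks home. Now I lift, open to 22 mm, go over the clip pin and check.

Request:
arm_command([
  [[0, 0, -0.02], [0, 0, 0], 0],
  [[0, 0, -0.06], [0, 0, 0], 0.022],
  [[0, 0, -0.1], [0, 0, 0.1], 0.022],
  [[0, 0, -0.135], [0, 0, 0.24], 0.022],
  [[0, 0, -0.135], [0, 0, 0.38], 0.022],
])

```text
time: 7.3
tool_pos: [0.5221, 0.0183, 0.2015]
tool_rot: [3.133, -0.004, 1.089]
contact_force: [0.7, 0.6, -0.3]
opening: 0.0214
grip_force: 0.0
```

```bash
python3 - <<'E'
from h import *
plan(.492,.087,.12,14)
m,im=snap("side","s4")
cv2.imwrite("pics/s4c.png",cv2.resize(im[160:250,270:390,::-1],None,fx=5,fy=5,interpolation=cv2.INTER_CUBIC))
E
```

```text
t 7.3 pos [0.5221 0.0183 0.2015] rot [ 3.133 -0.004  1.089] F [ 0.7  0.6 -0.3] op 0.0214
shift 0.0469 -0.0585 0.0815 turn 0.8449
```

View pics/s4c.png

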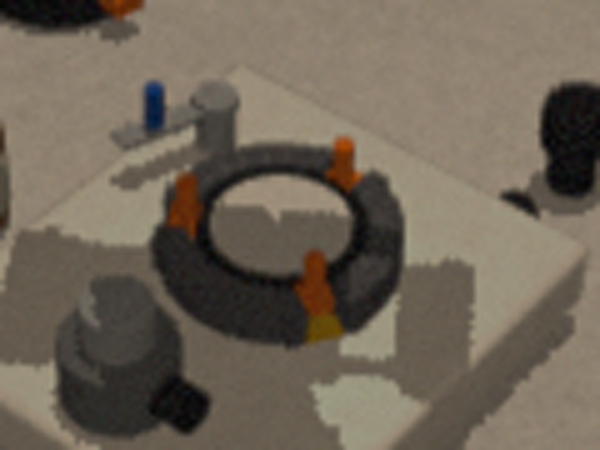

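The insert looks flush with the collar, with its studs at (187,200), (343,160) and (315,275). The clip pin is at (154,105), still open. Going over the pin.

Request:
arm_command([
  [[0.01, -0.012, 0.01], [0, 0, 0.14], 0.022],
  [[0.02, -0.024, 0.02], [0, 0, 0.28], 0.022],
  [[0.03, -0.036, 0.04], [0, 0, 0.42], 0.022],
  [[0.04, -0.048, 0.06], [0, 0, 0.56], 0.022],
  [[0.047, -0.0585, 0.08], [0, 0, 0.7], 0.022],
])

```text
time: 7.85
tool_pos: [0.4882, 0.0878, 0.1151]
tool_rot: [-3.141, 0.001, 0.392]
contact_force: [0.2, -0.3, -0.4]
opening: 0.0217
grip_force: 0.0
```

Request:
arm_command([
  [[0, 0, 0], [0, 0, 0.14], 0.022],
  [[0, 0, 0], [0, 0, 0.14], 0.022],
  [[0, 0, 0], [0, 0, 0.14], 0.022],
  [[0, 0, 0], [0, 0, 0.14], 0.022],
  [[0, 0, 0], [0, 0, 0.14], 0.022],
])

```text
time: 8.35
tool_pos: [0.4895, 0.0869, 0.1168]
tool_rot: [3.142, -0.001, 0.256]
contact_force: [0.4, 0.2, -0.6]
opening: 0.0221
grip_force: 0.0
```

```bash
python3 - <<'E'
from h import *
plan(.492,.087,.0765,14)
E
```

```text
t 8.35 pos [0.4895 0.0869 0.1168] rot [ 3.142e+00 -1.000e-03  2.560e-01] F [ 0.4  0.2 -0.6] op 0.0221
shift 0.0025 0.0005 0.0403 turn 0.0121
```

Request:
arm_command([
  [[0.002, 0.0005, 0.01], [0, 0, 0], 0.022],
  [[0.002, 0.0005, 0.02], [0, 0, 0], 0.022],
  [[0.002, 0.0005, 0.03], [0, 0, 0], 0.022],
  [[0.002, 0.0005, 0.04], [0, 0, 0], 0.022],
  [[0.002, 0.0005, 0.04], [0, 0, 0], 0.022],
])

```text
time: 8.85
tool_pos: [0.49, 0.0871, 0.0747]
tool_rot: [-3.141, 0.003, 0.255]
contact_force: [-0.1, -0.3, -0.4]
opening: 0.0223
grip_force: 0.0
```

```bash
python3 - <<'E'
from h import *
for a in (202,210,218,226,234):
    r=np.radians(a); plan(.521+.03*np.cos(r),.0943+.03*np.sin(r),.0765,a-180)
E
```

```text
t 8.85 pos [0.49   0.0871 0.0747] rot [-3.141e+00  3.000e-03  2.550e-01] F [-0.1 -0.3 -0.4] op 0.0223
shift 0.002 0.0047 -0.0018 turn -0.1291
t 8.85 pos [0.49   0.0871 0.0747] rot [-3.141e+00  3.000e-03  2.550e-01] F [-0.1 -0.3 -0.4] op 0.0223
shift 0.0029 0.0088 -0.0018 turn -0.2687
t 8.85 pos [0.49   0.0871 0.0747] rot [-3.141e+00  3.000e-03  2.550e-01] F [-0.1 -0.3 -0.4] op 0.0223
shift 0.0042 0.0127 -0.0018 turn -0.4083
t 8.85 pos [0.49   0.0871 0.0747] rot [-3.141e+00  3.000e-03  2.550e-01] F [-0.1 -0.3 -0.4] op 0.0223
shift 0.0062 0.0164 -0.0018 turn -0.548
t 8.85 pos [0.49   0.0871 0.0747] rot [-3.141e+00  3.000e-03  2.550e-01] F [-0.1 -0.3 -0.4] op 0.0223
shift 0.0086 0.0198 -0.0018 turn -0.6876
```

Request:
arm_command([
  [[0.002, 0.005, -0.001], [0, 0, -0.13], 0.022],
  [[0.003, 0.009, -0.001], [0, 0, -0.27], 0.022],
  [[0.004, 0.0125, -0.001], [0, 0, -0.41], 0.022],
  [[0.006, 0.0165, -0.001], [0, 0, -0.55], 0.022],
  [[0.0085, 0.02, -0.001], [0, 0, -0.69], 0.022],
])

```text
time: 9.35
tool_pos: [0.5042, 0.0699, 0.0774]
tool_rot: [-3.141, 0.0, 0.951]
contact_force: [-0.7, 0.2, 1.2]
opening: 0.0223
grip_force: 0.6
```

```bash
python3 - <<'E'
from h import *
for a in (242,250,258,266,274,282):
    r=np.radians(a); plan(.521+.03*np.cos(r),.0943+.03*np.sin(r),.0765,a-180)
E
```

```text
t 9.35 pos [0.5042 0.0699 0.0774] rot [-3.141  0.     0.951] F [-0.7  0.2  1.2] op 0.0223
shift -0.0001 0.0034 0.0009 turn -0.1314
t 9.35 pos [0.5042 0.0699 0.0774] rot [-3.141  0.     0.951] F [-0.7  0.2  1.2] op 0.0223
shift 0.0007 0.0075 0.0009 turn -0.271
t 9.35 pos [0.5042 0.0699 0.0774] rot [-3.141  0.     0.951] F [-0.7  0.2  1.2] op 0.0223
shift 0.0021 0.0115 0.0009 turn -0.4106
t 9.35 pos [0.5042 0.0699 0.0774] rot [-3.141  0.     0.951] F [-0.7  0.2  1.2] op 0.0223
shift 0.004 0.0152 0.0009 turn -0.5503
t 9.35 pos [0.5042 0.0699 0.0774] rot [-3.141  0.     0.951] F [-0.7  0.2  1.2] op 0.0223
shift 0.0065 0.0186 0.0009 turn -0.6899
t 9.35 pos [0.5042 0.0699 0.0774] rot [-3.141  0.     0.951] F [-0.7  0.2  1.2] op 0.0223
shift 0.0093 0.0216 0.0009 turn -0.8295
```

Request:
arm_command([
  [[0, 0.0035, 0], [0, 0, -0.13], 0.022],
  [[0.001, 0.0075, 0], [0, 0, -0.27], 0.022],
  [[0.002, 0.0115, 0], [0, 0, -0.41], 0.022],
  [[0.004, 0.015, 0], [0, 0, -0.55], 0.022],
  [[0.0065, 0.0185, 0], [0, 0, -0.69], 0.022],
])

```text
time: 9.85
tool_pos: [0.523, 0.0641, 0.0774]
tool_rot: [-3.14, 0.0, 1.641]
contact_force: [-1.6, -0.6, 0.4]
opening: 0.0215
grip_force: 0.8
```

```bash
python3 - <<'E'
from h import *
for a in (278,282,286):
    r=np.radians(a); plan(.521+.03*np.cos(r),.0943+.03*np.sin(r),.0765,a-180)
E
```

```text
t 9.85 pos [0.523  0.0641 0.0774] rot [-3.14   0.     1.641] F [-1.6 -0.6  0.4] op 0.0215
shift 0.0003 0.0022 0.0009 turn -0.0696
t 9.85 pos [0.523  0.0641 0.0774] rot [-3.14   0.     1.641] F [-1.6 -0.6  0.4] op 0.0215
shift 0.0005 0.0043 0.0009 turn -0.1395
t 9.85 pos [0.523  0.0641 0.0774] rot [-3.14   0.     1.641] F [-1.6 -0.6  0.4] op 0.0215
shift 0.0009 0.0064 0.0009 turn -0.2093
```

Request:
arm_command([
  [[0, 0.001, 0], [0, 0, 0], 0.022],
  [[0, 0.002, 0], [0, 0, 0], 0.022],
  [[0, 0.003, 0], [0, 0, 0], 0.022],
  [[0, 0.004, 0], [0, 0, 0], 0.022],
  [[0, 0.0045, 0], [0, 0, 0], 0.022],
])

```text
time: 10.35
tool_pos: [0.5279, 0.0646, 0.0776]
tool_rot: [3.141, -0.0, 1.634]
contact_force: [-2.4, -0.7, 0.5]
opening: 0.0219
grip_force: 0.7
```

Request:
arm_command([
  [[0, 0.0005, 0], [0, 0, 0], 0.022],
  [[0, 0.001, 0], [0, 0, 0], 0.022],
  [[0, 0.0015, 0], [0, 0, 0], 0.022],
  [[0, 0.0015, 0], [0, 0, 0], 0.022],
  [[0, 0.0015, 0], [0, 0, 0], 0.022],
])

```text
time: 10.85
tool_pos: [0.5281, 0.0646, 0.0774]
tool_rot: [-3.139, -0.0, 1.635]
contact_force: [-5.2, -2.1, 3.8]
opening: 0.0219
grip_force: 2.8
```

The clip is at its stop: the force rises with no motion. I back off to centre the gap, lift clear and look.

Request:
arm_command([
  [[0, -0.004, 0], [0, 0, 0], 0.022],
  [[0, -0.006, 0], [0, 0, 0], 0.022],
  [[0, -0.006, -0.02], [0, 0, 0], 0.022],
  [[0, -0.006, -0.06], [0, 0, 0], 0.022],
  [[-0.01, -0.006, -0.11], [0, 0, 0], 0.022],
])

```text
time: 11.35
tool_pos: [0.5231, 0.0553, 0.1865]
tool_rot: [-3.139, -0.001, 1.636]
contact_force: [0.9, -0.4, 1.0]
opening: 0.0217
grip_force: 0.0
```

Request:
arm_command([
  [[-0.04, 0, -0.01], [0, 0, 0], 0.022],
  [[-0.08, 0, -0.02], [0, 0, 0], 0.022],
  [[-0.08, 0, -0.02], [0, 0, 0], 0.022],
  [[-0.08, 0, -0.02], [0, 0, 0], 0.022],
  [[-0.08, 0, -0.02], [0, 0, 0], 0.022],
])

```text
time: 11.85
tool_pos: [0.5289, -0.0245, 0.2061]
tool_rot: [-3.141, -0.001, 1.635]
contact_force: [0.4, 0.9, -0.8]
opening: 0.022
grip_force: 0.0
```

```bash
python3 - <<'E'
from h import *
m,im=snap("wrist","w5")
plan(.521,.018,.2,90)
cv2.imwrite("pics/w5c.png",cv2.resize(im[0:240,180:500,::-1],None,fx=2.5,fy=2.5,interpolation=cv2.INTER_CUBIC))
hsv=cv2.cvtColor(im,cv2.COLOR_RGB2HSV); hsv[235:]=0
c,_,st,ce=cv2.connectedComponentsWithStats(cv2.inRange(hsv,(100,120,40),(130,255,255)))
for i in range(1,c):
    if st[i,4]>20: print(ce[i].round(1),plane(m,*ce[i],.0885).round(4))
E
```

```text
t 11.9 pos [ 0.5288 -0.0243  0.2061] rot [-3.141e+00 -1.000e-03  1.636e+00] F [ 0.7 -0.1  0.2] op 0.022
shift 0.0427 -0.0051 0.0061 turn 0.065
[318.7 103.1] [0.5204 0.0628 0.0885]
```

View pics/w5c.png

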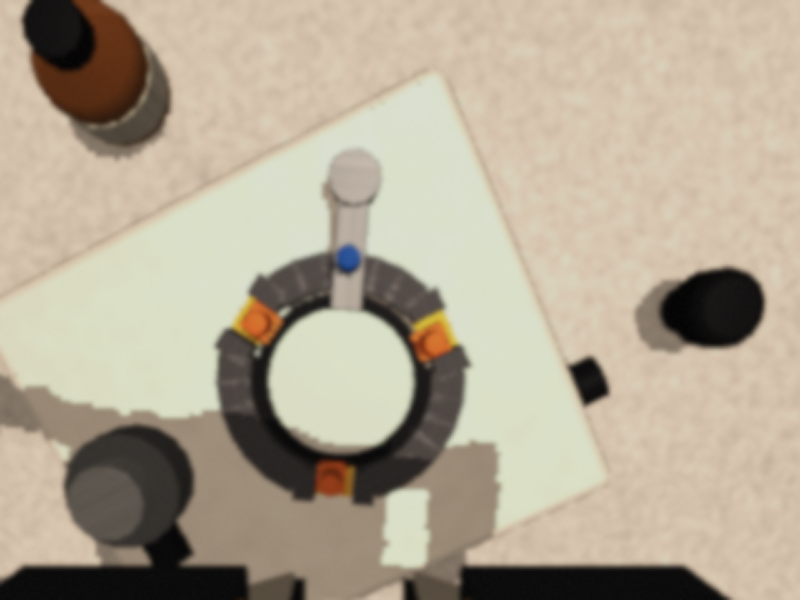

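The clip arm points at the well's axis over the rim (pin at (348,258)), the insert sits level in its notches, the bottle and eyepiece are undisturbed, and the robot is clear. Handing in.

```bash
python3 -c "
from h import *
print(robot.hand_in())"
```

```text
the job is handed in; nothing more can be done
None
```

I turned the insert about 26° clockwise, pressed it flush, swung the clip over its rim to the stop and handed in at about 12 s of the 58 s; the bottle and eyepiece look unmoved, I did not re-check the dish, and the hand-in returned no verdict.

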